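Find the hidden drawer release by feel

TASK

One of the six identical flush plates in the top of the grey power case is the hidden release of its battery drawer; the other five are blind and do not give. Feel across the plates with a fingertip until you find the one that gives, and press it in so that the battery drawer springs open; then take your hand away and leave the drawer open. Pick nothing up, and leave the nut on the case and the pliers and tape beside it where they lie.

Things in the scene. Friction and masses are not known exactly. Their poses are not given: they have to be found in the camera images.
- case: Grey power case, a flat box 200 mm (its x) by 230 mm (its y) by 70 mm high, fixed to the worktop. Origin at the centre of its underside, z up. Its front, with the battery drawer, faces its own -x, towards the robot. Its top is a flat rigid aluminium panel.
- panel (a point): Centre of the case's top panel, on its surface, 70 mm above the worktop; axes as the case's. Six like square grey plates, 46 mm wide, lie flush in the panel with 1 mm gaps round them: centres at x = -62 and +4 mm, y = -66, 0 and +66 mm from here. Five are rigid, one gives. Press near a plate's centre with closed fingers, or a fingertip lands on the rigid panel.
- catch (a joint): How far the release plate is pressed in (m): 0 flush, 0.006 at its stop. It is one of the six plates, a different one each time, and looks like the rest. A spring (1 N at first, 4 N at the stop) brings it back up when let go; the drawer is freed after about 4 mm.
- drawer (a joint): How far the battery drawer stands out of the case's front (m): 0 shut and latched, 0.045 fully out. The drawer front is 154 mm wide and 42 mm high, without a handle, from 9 to 51 mm above the worktop. A spring drives it out towards the case's -x within about a second once the release is pressed.
- nut: Loose brass-coloured hexagon nut, 25 x 28 x 14 mm, lying on the back strip of the case's top panel, behind the plates. Origin at the centre of its underside. To be left alone.
- pliers: Loose blue-handled pliers, 170 mm long, 53 mm wide, 12 mm high, lying on the worktop to the left of the case. Origin at the middle of the underside. To be left alone.
- tape: Loose small roll of dark tape, 53 mm across, 19 mm high, lying on the worktop to the right of the case. Origin at the centre of its underside. To be left alone.

How it is judged:
On the way:
1. the release plate is pressed in (value of joint catch above 0.003 m), for 0.05 s.
At the end, for the whole second after the job is handed in: The battery drawer stands at least 35 mm out of the case and is at rest, the release plate has come back up to within 1.5 mm of flush, and the nut, pliers and tape lie within 25 mm of where they were (value of joint drawer above 0.035 m and velocity of joint drawer below 0.01 m/s and value of joint catch below 0.0015 m and distance of each of nut, pliers, tape from where it was at the start of the episode below 0.025 m); the robot touches nothing.
It fails at once if the nut is lifted, carried or knocked more than 25 mm away (distance of nut from where it was at the start of the episode above 0.025 m).
It fails at once if the pliers is lifted, carried or knocked more than 25 mm away (distance of pliers from where it was at the start of the episode above 0.025 m).
It fails at once if the tape is lifted, carried or knocked more than 25 mm away (distance of tape from where it was at the start of the episode above 0.025 m).
It also fails if it takes over 58 s, if anything falls off the work surface, if the arm or the gripper's body presses on something with over 40 N, if the wrist force passes 120 N, or if a joint passes its speed limit or range.

ROBOT

A 6-joint arm with a two-finger parallel gripper is mounted at the origin on a cart in front of the work surface, level with it; the furniture and walls round the work are solid. World frame = base frame: x ahead of the robot, y to its left, z up, the work surface at z = 0. Lengths are in m, angles in rad, forces in N, time in s.
With the tool pointing down it reaches from about 0.35 to 0.775 m from the base axis. Payload 7.3 kg.
Tool frame: the origin (TCP) lies midway between the tips of the shut fingers; the grasp point (between the pads) lies grasp_offset behind it (grasp_offset is the distance from the TCP to the grasp point, in m); z points along the fingers, y is the line along which they close (so a half turn about z gives the same grasp; the last joint's range is limited). The gripper opens to 92 mm and grips with 3 to 60 N. Pads are 19 mm wide; open, the fingers measure 130 mm over their backs; the gripper's body (75 mm by 190 mm) begins 47 mm behind the grasp point.
Start: joints at [-1.389, 0.342, 1.524, -0, 1.275, -0.146], TCP at [0.169, -0.497, 0.227] pointing down, gripper open.
Joint ranges: [-2.53, 2.53], [-0.77, 2.02], [0.04, 2.7], [-1, 4.14], [0.28, 2.66], [-3.11, 3.11]. Speed limits (rad/s): [2.57, 2.57, 3.14, 3.14, 3.14, 3.14].

INTERFACE

Orientations are given as [roll, pitch, yaw] about the fixed x, y, z axes, in that order (R = Rz(yaw) Ry(pitch) Rx(roll)).
In Python, from cell import * gives the robot as it stands.
- The arm moves only by the tool step_arm, never from a script. Its argument "plan" is a list of rows, each a list of 5 numbers: the closure, from -1 (fully open) to 1 (shut), then the shift along the tool's x, y, z in m, then the turn about the tool's z in rad. In form: [[hand, x, y, z, twist], ...]. A call has 1 to 20 rows; each row is the pose to reach, as a shift and turn from the pose commanded when the call began, along the tool's axes at that moment; what a row does not reach only later rows make up. A row lasts 1/8 s, in which the tool goes at most 62.5 mm and 10.7 degrees, less where a joint would pass 70% of its speed; a pose out of reach is approached as far as the arm can. A call with a gripper value outside its range is refused whole. The fingers move at their own pace and stop on an object; "grip_force" is the grip in N (left out, the last holds). Time passes only in rows, so rows that repeat a pose let the fingers close. It gives the time, the measured TCP pose, the force, the opening and the grip force at its end, in the units of the state.
- observe(): the state, without advancing time (a new reading comes with each control period).
- read_camera(name): name is "scene" or "side" or "wrist"; returns a dict with "img" (400x640x3 uint8, red, green, blue), "range_z" (400x640 float32, m along the optical axis (not along the pixel's ray), 0 where there is no reading), "fx", "fy", "cx", "cy" (pixels), "k1" (the pictures are not rectified: a ray, as slopes to the right and down, at radius r is drawn at 1 + k1 r^2 times it, then the intrinsics apply), "R" (3x3) and "t" (3): a world point X has camera coordinates R X + t; the wrist camera has in their place "T_tool_cam" (4x4, takes a point from camera to tool coordinates, whose origin is the TCP and whose axes are the flange's). Camera axes: x right, y down, z forward; pixel columns grow to the right and rows downward; lengths in m; the calibration is good to about 2 mm. A picture is of the moment at which its call begins: read the wrist's pose just before it.
- hand_in(): hands the job in; it is judged then, once.
The state is a dict: "time": time; "qpos": joint angles; "qvel": joint speeds; "joint_efforts": joint torques, N m; "tool_pos": TCP position; "tool_rot": TCP orientation; "contact_force": force on the tool from outside, world axes, zero at the start; "torque": the same for the moment, N m; "opening": finger opening in m; "grip_force": force on a finger pad.
Only numpy, scipy, OpenCV 4.12 (cv2) and the standard library are available. Lean on these libraries where they do the work, as an engineer would, in place of code of your own. Each camera call takes 0.05 s, during which the arm holds its last target. There are 200 camera calls.

## Working session

There is one attempt and no reset: what is moved stays moved. The work goes in short steps, Python scripts to look and compute and a tool call to move; the robot and the scene stay as the last step left them, time stands still between calls to the robot, and variables do not carry over. Pictures are saved under pics/ and viewed, at most 10 in all, crops included, and the job is handed in when it is done.

Besides the shell and the picture viewer there is one more tool, called after "Request:" in YAML: its name, and indented under it one key for each argument. step_arm: Moves the arm, as the interface text tells. Its arguments: {"type":"object","properties":{"plan":{"type":"array","items":{"type":"array","items":{"type":"number"}}},"grip_force":{"type":"number"}},"required":["plan"]}

```bash
mkdir -p pics
python3 - <<'E'
from cell import *
import cv2
s=observe();print(s)
for n in("scene","side"):
    c=read_camera(n);cv2.imwrite(f"pics/{n}.png",c["img"][:,:,::-1])
    print(n,c["fx"],c["fy"],c["cx"],c["cy"],c["k1"],c["R"],c["t"])
E
```

```text
{'time': 0.0, 'qpos': array([-1.38900488e+00,  3.42732914e-01,  1.52500055e+00, -1.08382845e-05,
        1.27535413e+00, -1.46037403e-01]), 'qvel': array([-0.00073961, -0.00210237,  0.00123474,  0.00119688, -0.00063207,
       -0.00030313]), 'joint_efforts': array([ 1.36656945e-03, -4.31238556e+01, -2.44219851e+01,  7.18616461e-02,
        5.59504679e-02, -1.07636924e-04]), 'tool_pos': array([ 0.16897258, -0.49665664,  0.2260454 ]), 'tool_rot': array([-3.14011212e+00, -2.07287364e-04,  3.27831862e-01]), 'contact_force': array([0.19777974, 0.52893725, 0.71463727]), 'torque': array([-0.01268006, -0.01252689,  0.02056195]), 'grip_force': 0.0, 'opening': 0.09191015102745508}
scene 517.4972456508142 517.4972456508142 331.7158403981274 204.1298522432945 0.01519903765796382 [[-0.55429971 -0.83199302  0.02322604]
 [-0.37027064  0.22150189 -0.90212891]
 [ 0.74542034 -0.50864971 -0.43084102]] [0.34936773 0.27639678 0.5680791 ]
side 390.80064296625955 390.80064296625955 324.0088507075173 203.35569709048468 0.01761960993892427 [[ 0.86925357 -0.49379126 -0.02384157]
 [-0.20116341 -0.30924435 -0.92946287]
 [ 0.45158776  0.81273497 -0.36814448]] [-0.51244609  0.18923556  0.60072654]
```

View pics/scene.png

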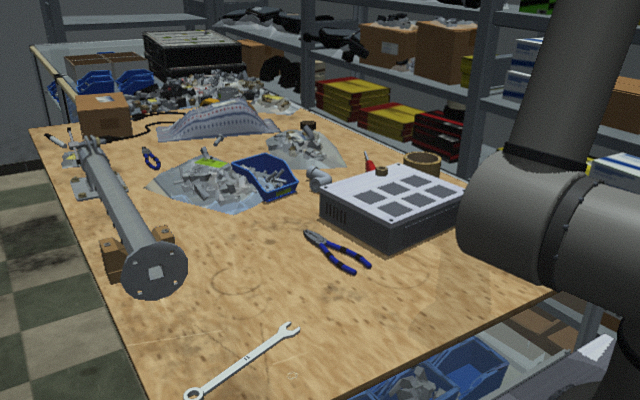

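View pics/side.png

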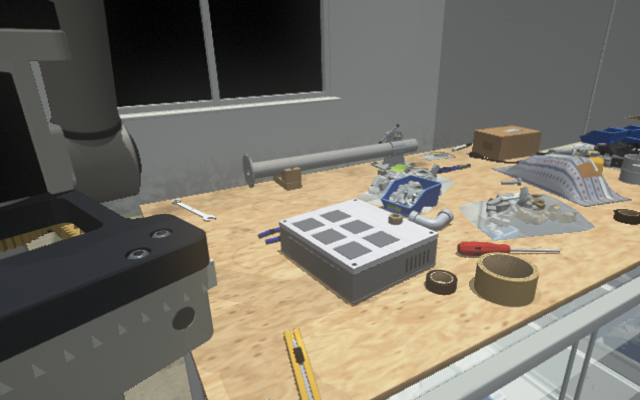

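The scene view shows the case at about (390,205). The side view shows all six plates around (355,232), the nut at (396,218), the tape at (441,282) and the pliers handles at (270,236). Next I cast the plate contours onto z=0.07.

```bash
cat > h.py <<'E'
from cell import *
import cv2, numpy as np
def ray_pts(c,uv,z,R=None,t=None):
    K=np.array([[c["fx"],0,c["cx"]],[0,c["fy"],c["cy"]],[0,0,1]])
    p=cv2.undistortPoints(np.float64(uv).reshape(-1,1,2),K,np.array([c["k1"],0,0,0,0])).reshape(-1,2)
    R=c["R"] if R is None else R; t=c["t"] if t is None else t
    d=np.c_[p,np.ones(len(p))]@R; o=-R.T@t
    return o+d*((z-o[2])/d[:,2])[:,None]
def plates(img,box,amin,amax):
    x0,y0,x1,y1=box
    g=cv2.cvtColor(img,cv2.COLOR_RGB2GRAY)[y0:y1,x0:x1]
    th,_=cv2.threshold(g,0,255,cv2.THRESH_OTSU)
    m=(g<th).astype(np.uint8)
    n,l,st,ce=cv2.connectedComponentsWithStats(m,connectivity=4)
    return th,[(ce[i]+[x0,y0],st[i,4]) for i in range(1,n) if amin<st[i,4]<amax]
E
python3 - <<'E'
from h import *
for n,b in(("side",(285,195,440,265)),("scene",(320,160,465,225))):
    c=read_camera(n);th,P=plates(c["img"],b,120,1500);print(n,th)
    W=ray_pts(c,[p for p,a in P],.07)
    for (p,a),w in zip(P,W):
        print(p.round(1),a,w.round(4))
E
```

```text
side 162.0
[409.2 208.7] 1142 [ 0.7327 -0.1111  0.07  ]
[334.9 215.6] 202 [ 0.5837 -0.0584  0.07  ]
[307.8 224.2] 233 [ 0.5181 -0.0656  0.07  ]
[355.9 226.4] 250 [ 0.5906 -0.124   0.07  ]
[305.8 251. ] 1190 [ 0.4656 -0.1595  0.07  ]
[328.3 236.1] 297 [ 0.5256 -0.1317  0.07  ]
[380.6 238.8] 319 [ 0.5984 -0.1902  0.07  ]
[411.9 254. ] 1138 [ 0.6079 -0.2609  0.07  ]
[351.8 250. ] 378 [ 0.5328 -0.1976  0.07  ]
scene 119.0
[375.2 168.2] 206 [ 0.6952 -0.1561  0.07  ]
[437.3 166.8] 694 [ 0.6321 -0.2816  0.07  ]
[415.6 180.7] 177 [ 0.5966 -0.1853  0.07  ]
[393.2 188.4] 204 [ 0.5899 -0.1195  0.07  ]
[440.2 191. ] 207 [ 0.5318 -0.1923  0.07  ]
[369.7 196.8] 227 [ 0.582  -0.0539  0.07  ]
[418.5 199.4] 235 [ 0.5241 -0.1274  0.07  ]
[394.6 208.6] 266 [ 0.5166 -0.0616  0.07  ]
```

Request:
step_arm:
  plan:
    - [1,0.455,-0.233,0,0.216]
    - [1,0.455,-0.233,0,0.216]
    - [1,0.455,-0.233,0,0.216]
    - [1,0.455,-0.233,0,0.216]
    - [1,0.455,-0.233,0,0.216]
    - [1,0.455,-0.233,0,0.216]
    - [1,0.455,-0.233,0,0.216]
    - [1,0.455,-0.233,0,0.216]
    - [1,0.455,-0.233,0,0.216]
    - [1,0.455,-0.233,0,0.216]
    - [1,0.455,-0.233,0,0.216]
    - [1,0.455,-0.233,0,0.216]
    - [1,0.455,-0.233,0,0.216]
    - [1,0.455,-0.233,0,0.216]

```text
time: 1.95
tool_pos: [0.5246, -0.1305, 0.2268]
tool_rot: [3.141, -0.0, 0.111]
contact_force: [-0.4, -0.1, 0.0]
opening: 0.0006
grip_force: 0.0
```

Run:
```python
from h import *
from scipy.spatial.transform import Rotation as Ro
s=observe();c=read_camera("wrist");cv2.imwrite("pics/w1.png",c["img"][:,:,::-1])
T=np.eye(4);T[:3,:3]=Ro.from_euler("xyz",s["tool_rot"]).as_matrix();T[:3,3]=s["tool_pos"]
C=T@c["T_tool_cam"];R=C[:3,:3].T;t=-R@C[:3,3]
print(s,c["T_tool_cam"])
th,P=plates(c["img"],(0,0,640,400),1000,12000)
for (p,a),w in zip(P,ray_pts(c,[p for p,a in P],.07,R,t)):print(p.round(),a,w.round(4))
```

```text
{'time': 1.95, 'qpos': array([-3.85511280e-01,  3.70348584e-01,  1.48121490e+00, -1.36444846e-04,
        1.28983072e+00,  1.07437804e+00]), 'qvel': array([ 0.00824822,  0.00375678, -0.00238481,  0.0012998 , -0.00061712,
       -0.00047241]), 'joint_efforts': array([-1.05366041e-01, -4.48741007e+01, -2.46902543e+01,  6.15259912e-02,
       -5.36837464e-02, -2.14605556e-03]), 'tool_pos': array([ 0.52456677, -0.1304719 ,  0.22683562]), 'tool_rot': array([ 3.14138286e+00, -1.12055165e-04,  1.10944841e-01]), 'contact_force': array([-0.35151003, -0.06414089,  0.04622852]), 'torque': array([ 0.05286419, -0.01722475,  0.00683794]), 'grip_force': 0.0, 'opening': 0.0006389676149345939} [[-1.00175813e-03 -9.50627002e-01 -3.10334174e-01  8.37971406e-02]
 [ 9.99998897e-01 -1.29271633e-03  7.31901426e-04 -4.22351223e-04]
 [-1.09693931e-03 -3.10333098e-01  9.50627248e-01 -1.58315265e-01]
 [ 0.00000000e+00  0.00000000e+00  0.00000000e+00  1.00000000e+00]]
[507.  24.] 1505 [ 0.696  -0.2873  0.07  ]
[625.  54.] 2429 [ 0.6857 -0.4126  0.07  ]
[593. 158.] 4265 [ 0.5816 -0.4201  0.07  ]
[262. 179.] 2006 [ 0.5182 -0.0638  0.07  ]
[317. 177.] 1273 [ 0.5277 -0.124   0.07  ]
```

View pics/w1.png

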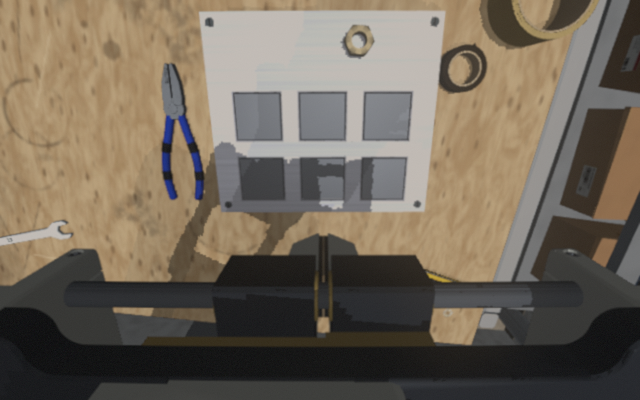

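The wrist view shows the plates in two rows of three: near row at (262,179), (323,178), (384,178) and far row at (257,117), (322,117), (387,117). The nut is at (358,40). Its left-near plate position agrees with the fixed cameras and the tool is above the centre near plate, so I start probing there.

Request:
step_arm:
  plan:
    - [1,0,0,0.06,0]
    - [1,0,0,0.11,0]
    - [1,0,0,0.145,0]
    - [1,0,0,0.15,0]
    - [1,0,0,0.153,0]
    - [1,0,0,0.155,0]
    - [1,0,0,0.157,0]
    - [1,0,0,0.158,0]
    - [1,0,0,0.158,0]

```text
time: 3.12
tool_pos: [0.5254, -0.1302, 0.0702]
tool_rot: [3.14, -0.002, 0.112]
contact_force: [-1.8, 1.0, 7.7]
opening: 0.0002
grip_force: 4.1
```

7.7 N at z=0.0702 means this plate is rigid. Next is the left near plate.

Request:
step_arm:
  plan:
    - [1,0,0,-0.015,0]
    - [1,0,-0.035,-0.015,0]
    - [1,0,-0.066,-0.015,0]
    - [1,0,-0.066,-0.015,0]
    - [1,0,-0.066,-0.008,0]
    - [1,0,-0.066,-0.003,0]
    - [1,0,-0.066,0,0]
    - [1,0,-0.066,0.001,0]
    - [1,0,-0.066,0.001,0]

```text
time: 4.25
tool_pos: [0.5175, -0.0652, 0.0701]
tool_rot: [3.141, -0.001, 0.111]
contact_force: [-7.5, 1.0, 25.1]
opening: 0.0004
grip_force: 12.8
```

Rigid. Next is the left far plate, pressed less deep.

Request:
step_arm:
  plan:
    - [1,0,0,-0.016,0]
    - [1,0.035,0,-0.016,0]
    - [1,0.066,0,-0.016,0]
    - [1,0.066,0,-0.016,0]
    - [1,0.066,0,-0.009,0]
    - [1,0.066,0,-0.004,0]
    - [1,0.066,0,-0.001,0]
    - [1,0.066,0,-0.0005,0]
    - [1,0.066,0,-0.0005,0]

```text
time: 5.38
tool_pos: [0.5819, -0.0572, 0.0702]
tool_rot: [3.141, 0.001, 0.112]
contact_force: [-7.8, 0.3, 17.0]
opening: 0.0009
grip_force: 8.7
```

Rigid. Next is the centre far plate.

Request:
step_arm:
  plan:
    - [1,0,0,-0.016,0]
    - [1,0,0.035,-0.016,0]
    - [1,0,0.066,-0.016,0]
    - [1,0,0.066,-0.016,0]
    - [1,0,0.066,-0.009,0]
    - [1,0,0.066,-0.004,0]
    - [1,0,0.066,-0.001,0]
    - [1,0,0.066,-0.0005,0]
    - [1,0,0.066,-0.0005,0]

```text
time: 6.5
tool_pos: [0.59, -0.1215, 0.0702]
tool_rot: [-3.141, 0.0, 0.113]
contact_force: [-6.0, 3.1, 13.1]
opening: 0.0006
grip_force: 6.7
```

Rigid. Next is the right far plate.

Request:
step_arm:
  plan:
    - [1,0,0,-0.016,0]
    - [1,0,0.035,-0.016,0]
    - [1,0,0.066,-0.016,0]
    - [1,0,0.066,-0.016,0]
    - [1,0,0.066,-0.009,0]
    - [1,0,0.066,-0.004,0]
    - [1,0,0.066,-0.001,0]
    - [1,0,0.066,0,0]
    - [1,0,0.066,0,0]

```text
time: 7.62
tool_pos: [0.5979, -0.1879, 0.0689]
tool_rot: [3.141, -0.0, 0.112]
contact_force: [-1.2, 0.8, 0.7]
opening: 0.0006
grip_force: 0.6
```

This one gives: z=0.0689 with almost no force. I press it in, hold, and back off.

Request:
step_arm:
  plan:
    - [1,0,0,0.002,0]
    - [1,0,0,0.004,0]
    - [1,0,0,0.0045,0]
    - [1,0,0,0.005,0]
    - [1,0,0,0.005,0]
    - [1,0,0,0.005,0]

```text
time: 8.38
tool_pos: [0.5983, -0.1888, 0.0643]
tool_rot: [3.14, -0.001, 0.112]
contact_force: [-0.8, -0.3, 6.5]
opening: 0.0005
grip_force: 3.0
```

Request:
step_arm:
  plan:
    - [1,0,0,-0.02,0]
    - [1,0,0,-0.06,0]
    - [1,0,0,-0.12,0]
    - [1,-0.06,0,-0.16,0]
    - [1,-0.1,0,-0.16,0]
    - [1,-0.1,0,-0.16,0]
    - [1,-0.1,0,-0.16,0]
    - [1,-0.1,0,-0.16,0]
    - [1,-0.1,0,-0.16,0]
    - [1,-0.1,0,-0.16,0]
    - [1,-0.1,0,-0.16,0]
    - [1,-0.1,0,-0.16,0]

```text
time: 9.88
tool_pos: [0.4984, -0.1993, 0.2237]
tool_rot: [3.142, 0.0, 0.112]
contact_force: [-0.4, -0.4, 0.3]
opening: 0.0005
grip_force: 0.0
```

Run:
```python
from h import *
a=read_camera("side")["img"];b=read_camera("wrist")["img"]
cv2.imwrite("pics/end.png",np.hstack([cv2.resize(a[150:330,200:520],(640,360))[:,:400],b[:360,:400]])[:,:,::-1])
print(observe()["contact_force"])
```

```text
[-0.47724839  0.07974583 -0.06286469]
```

View pics/end.png

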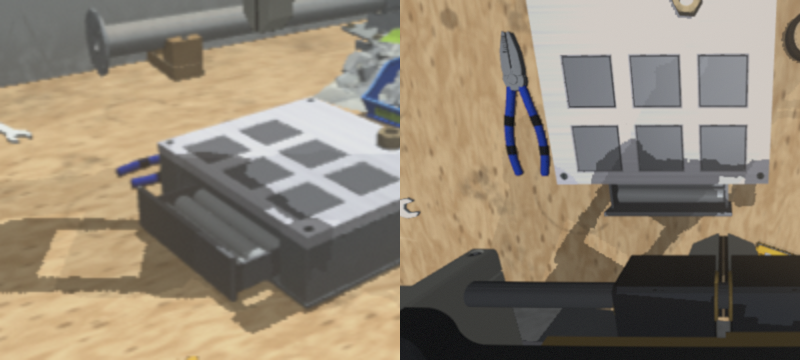

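The drawer is out with its cells showing, and the pliers and nut are where they were. The front's top edge is at wrist pixel (265,210), so I check how far out it stands before handing in.

Run:
```python
from h import *
from scipy.spatial.transform import Rotation as Ro
s=observe();c=read_camera("wrist")
T=np.eye(4);T[:3,:3]=Ro.from_euler("xyz",s["tool_rot"]).as_matrix();T[:3,3]=s["tool_pos"]
C=T@c["T_tool_cam"];R=C[:3,:3].T;t=-R@C[:3,3]
w=ray_pts(c,[(265,210),(265,214)],.051,R,t)
u=np.array([np.cos(.112),np.sin(.112)])
d=-104-1e3*((w[:,:2]-[.590,-.122])@u);print("drawer out mm",d)
if d.min()>36: print(hand_in())
```

```text
drawer out mm [36.33070502 41.41477834]
the job is handed in; nothing more can be done
None
```

The right far plate was the release: I pressed it to its stop, the battery drawer sprang open (36–41 mm out by the wrist camera, 35 mm needed), the hand is clear, the nut and pliers look unmoved (tape not rechecked), and the job is handed in.

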